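# Pin the burner guard across the cart's controls

### The arm

A 7-joint arm with a two-finger parallel gripper is mounted at the origin on the work surface. World frame = base frame: x ahead of the robot, y to its left, z up, the work surface at z = 0. Lengths are in mm, angles in rad, forces in N, time in s.
With the tool pointing down it reaches from about 400 to 850 mm from the base axis. Payload 4.4 kg.
Tool frame: the origin (TCP) lies midway between the tips of the shut fingers; the grasp point (between the pads) lies bot.pinch_z behind it (bot.pinch_z is the distance from the TCP to the grasp point, in mm); z points along the fingers, y is the line along which they close (so a half turn about z gives the same grasp; the last joint's range is limited). The gripper opens to 94 mm and grips with 3 to 60 N. Pads are 16 mm wide; open, the fingers measure 119 mm over their backs; the gripper's body (75 mm by 177 mm) begins 78 mm behind the grasp point.
Start: joints at [1.266, 0.628, 0.038, 1.517, -0.027, 0.996, -0.02], TCP at [153.777, -631.562, 205.478] pointing down, gripper open.
Joint ranges: [-3.06, 3.06], [-0.37, 2.12], [-1.25, 1.32], [0.18, 2.47], [-1.1, 4.24], [0.23, 1.98], [-2.94, 2.94]. Speed limits (rad/s): [2.57, 2.57, 3.14, 3.14, 3.14, 3.14, 3.14].

### API

Orientations are given as a 3x3 rotation matrix whose columns are the frame's x, y, z axes.
In Python, from rig import bot gives the robot as it stands. The module is installed in compiled form; this text tells all that it offers.
- The arm moves only by the shell command python3 -m jog 'ROWS' [FORCE]. ROWS is JSON, a list of rows, each a list of 7 numbers: the shift along the tool's x, y, z in m, then the turn, a rotation vector about the tool's x, y, z in rad, then the closure, from 0 (fully open) to 1 (shut). In form: [[x, y, z, rx, ry, rz, grip], ...]. A call has 1 to 20 rows; each row shifts and turns the commanded pose from where the row before left it, along the tool's axes as they then stand; what a row does not reach is not made up. A row lasts 1/8 s, in which the tool goes at most 62.5 mm and 10.7 degrees, less where a joint would pass 70% of its speed; a pose out of reach is approached as far as the arm can. A call with a gripper value outside its range is refused whole. The fingers move at their own pace and stop on an object; FORCE is the grip in N (left out, the last holds). Time passes only in rows, so rows that do not move let the fingers close. It gives the time, the measured TCP pose, the force, the opening and the grip force at its end, in the units of the state.
- bot.observe(): the state, without advancing time (a new reading comes with each control period).
- bot.grab_frame(name): name is "scene" or "top"; returns the picture (480x640x3 uint8, blue, green, red); there is no depth.
- bot.camera_info(name): a dict with "intrinsics" (3x3 intrinsics, pixels), "camera_from_world" (4x4, takes a point from world to camera coordinates). Camera axes: x right, y down, z forward; pixel columns grow to the right and rows downward; lengths in mm; the calibration is good to about 2 mm. A picture is of the moment at which its call begins. camera_info takes no time and is no camera call.
- bot.finish_job(): hands the job in; it is judged then, once.
The state is a dict: "time": time; "joint_pos": joint angles; "qd": joint speeds; "tau": joint torques, N m; "position": TCP position; "tcp_rot": TCP orientation; "ft_force": force on the tool from outside, world axes, zero at the start; "torque": the same for the moment, N m; "width": finger opening in mm; "gripper_force": force on a finger pad.
Only numpy, scipy, OpenCV 4.12 (cv2) and the standard library are available. Lean on these libraries where they do the work, as an engineer would, in place of code of your own. Each camera call takes 0.05 s, during which the arm holds its last target. There are 200 camera calls.

### The job

Swing the guard bar up across the burner knobs of the food cart's sloping control console until its eye lies between the two ears of the knuckle, holes in line. Then take the flat-handled locking pin from the white parking block and thread it through the ears and the eye until its collar sits fully home on the knuckle, and let go. Leave the ball-headed peg and everything else where it stands.

Things in the scene. Friction and masses are not known exactly. Their poses are not given: they have to be found in the camera images.
- console: Burner control console, fixed: white enamelled wedge 340 mm wide, its face sloping 30 degrees (low edge 45 mm, high edge 145 mm above the table) and looking towards the robot. Origin: on the table under the centre of the sloping face; z up, x level and away from the sloping face, y along its width. Two black burner knobs, 23 mm tall, stand on the face. The guard bar swings just over them, parallel to the face.
- guard (a joint): Swing of the guard bar about its pivot bolt at the +y end of the console, in the plane of the sloping face, rad. 0: bar level across the face, eye hole in line with the knuckle's holes; positive: bar hangs down the slope (starts at 0.45 to 0.8). It can go from -0.12 to 1.0: there is no stop at 0. It stays where it is left (friction 0.4 N m, about 3 to 6 N at the post); the tapered nose of the pin can draw it the last few mm into line.
- guard_pivot (a point): Point on the guard bar's pivot axis at the height of the post's centre. The guard bar is aluminium, 30 mm wide, 14 mm thick, its underside 25 mm off the face. Site axes: z square to the sloping face, outwards; -y along the bar to its eye; x across the bar, in the plane of the face.
- guard_post (a point): Centre (half-way up) of the round steel post on the guard bar: 22 mm diameter, 46 mm tall, square to the sloping face, 100 mm from the pivot axis; its foot on the bar is 23 mm below this point. Axes as guard_pivot.
- guard_eye (a point): Centre of the eye hole (19 mm diameter through 14 mm) on the bar's outer face, 170 mm from the pivot axis. Axes as guard_pivot.
- knuckle_mouth (a point): Centre of the mouth of the upper hole of the fixed knuckle (dark steel, 44 mm square, 56 mm tall from the face; two ears with a gap between, where the bar's eye goes). z: axis of the holes, square to the sloping face, outwards (30 degrees from vertical); x up the slope; y along the console. Along the axis below this mouth: upper ear 0 to 12 mm, guard eye 17 to 31 mm, lower ear 36 to 56 mm; all holes 19 mm diameter.
- pin_grip (a point): Centre (half-way up) of the flat handle of the locking pin: dark steel, 18 mm thick (x), 30 mm wide (y), 48 mm tall (z). Under it a round collar 30 mm across, 6 mm thick (its underside is 30 mm below this point), then a steel shank 16 mm diameter and 54 mm long whose last 11 mm taper to a 6 mm nose. z runs along the pin from nose to handle. 108 mm long in all, mass about 160 g. It stands upright in one of the two holes of the white parking block.
- pin_collar (a point): Centre of the underside of the locking pin's collar, which rests on the rim of a hole when the pin is home; axes as pin_grip.
- block: White plastic parking block, fixed: 60 mm (x) by 115 mm (y), 60 mm tall, with two upright through holes 19 mm diameter at y = -31 and +31 mm. Origin: centre of its underside.
- peg: Thinner steel peg with a 28 mm ball head, standing in the other hole of the parking block; not needed. Origin: its lower end; 100 mm long.
- bottle_a: Bystander: white squeeze sauce bottle, 62 mm across, 168 mm tall. Origin: at its underside.
- bottle_b: Bystander: orange squeeze sauce bottle, 62 mm across, 168 mm tall. Origin: at its underside.
- jar: Bystander: amber glass jar with steel cap, 72 mm across, 100 mm tall. Origin: at its underside.
- bowl: Bystander: small steel bowl, 110 mm across, 45 mm tall. Origin: at its underside.
- plate: Bystander: white plate, 150 mm across, 18 mm tall. Origin: at its underside.
- spatula: Bystander: spatula with wooden handle lying flat on the table, 240 mm long.
- pin: The locking pin as a whole (see pin_grip). Origin: the tip of its nose, 84 mm below pin_grip; axes as pin_grip.
Things that resemble listed ones, but are neither listed nor needed, are in the scene too. What is shaped like the pin but blue or pink is not meant.

How it is judged (in metres and radians):
On the way:
1. the guard bar is swung up so that its eye is in line with the knuckle's holes (within 0.04 rad) (value of joint guard between -0.04 and 0.04 rad), for 0.2 s.
At the end, for the whole second after the job is handed in: The guard bar stands across the knobs (joint within 0.04 rad of 0) and the locking pin is through both ears and the eye: collar underside within 4 mm of the knuckle's upper face along its axis and within 5 mm of the hole's centre, pin in line with the holes within 0.10 rad, pin and bar at rest (all of step 1 and x of pin_collar in the frame of knuckle_mouth between -0.005 and 0.005 m and y of pin_collar in the frame of knuckle_mouth between -0.005 and 0.005 m and z of pin_collar in the frame of knuckle_mouth between -0.004 and 0.004 m and angle between the z axis of pin_collar and the z axis of knuckle_mouth, either way round below 0.1 rad and velocity of joint guard between -0.05 and 0.05 rad/s and linear speed of pin below 0.03 m/s); the robot touches nothing.
It fails at once if the ball-headed peg is moved more than 30 mm (distance of peg from where it was at the start of the episode above 0.03 m).
It fails at once if a bottle, the jar, the bowl, the plate or the spatula is pushed more than 30 mm from its place (distance of any of bottle_a, bottle_b, jar, bowl, plate, spatula from where it was at the start of the episode above 0.03 m).
It also fails if it takes over 64 s, if anything falls off the work surface, if the arm or the gripper's body presses on something with over 40 N, if the wrist force passes 120 N, or if a joint passes its speed limit or range.

## Working session

There is one attempt and no reset: what is moved stays moved. The work goes in short steps, Python scripts to look and compute and a shell command to move; the robot and the scene stay as the last step left them, time stands still between calls to the robot, and variables do not carry over. Pictures are saved under pics/ and viewed, at most 10 in all, crops included, and the job is handed in when it is done.

```bash
mkdir -p pics; python3 - <<'E'
from rig import bot
import cv2
for n in("scene","top"):
    cv2.imwrite(f"pics/{n}0.png",bot.grab_frame(n)); c=bot.camera_info(n); print(n,c["intrinsics"],c["camera_from_world"])
s=bot.observe(); print(s["time"],s["position"],s["tcp_rot"],s["width"],bot.pinch_z)
E
```

```text
scene [[449.05268483   0.         326.12278604]
 [  0.         449.05268483 240.45262119]
 [  0.           0.           1.        ]] [[ 3.66953914e-01  9.30237705e-01  1.62398187e-03 -2.00493206e+02]
 [ 6.65240723e-01 -2.61198608e-01 -6.99449832e-01 -2.82379297e+02]
 [-6.50230425e-01  2.57746193e-01 -7.14679855e-01  1.55972573e+03]
 [ 0.00000000e+00  0.00000000e+00  0.00000000e+00  1.00000000e+00]]
top [[486.16199957   0.         314.46438769]
 [  0.         486.16199957 249.12778015]
 [  0.           0.           1.        ]] [[-1.04397740e-02 -9.99932325e-01 -5.13388296e-03  8.34405424e+00]
 [-9.98413179e-01  1.07077610e-02 -5.52853382e-02  5.52783905e+02]
 [ 5.53365692e-02  4.54856997e-03 -9.98457398e-01  1.22890143e+03]
 [ 0.00000000e+00  0.00000000e+00  0.00000000e+00  1.00000000e+00]]
0.1 [ 153.64842625 -630.97163358  204.68262454] [[ 9.71633291e-01  2.36492285e-01 -3.82467969e-04]
 [ 2.36492594e-01 -9.71631963e-01  1.60653958e-03]
 [ 8.31611297e-06 -1.65141818e-03 -9.99998636e-01]] 94.05361679647746 18.8
```

View pics/scene0.png

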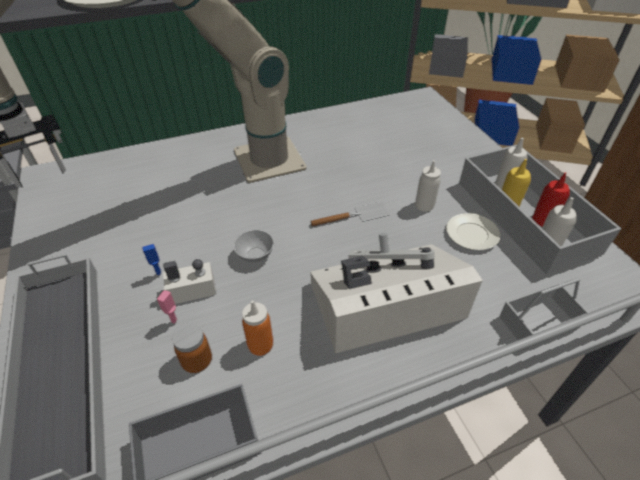

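View pics/top0.png

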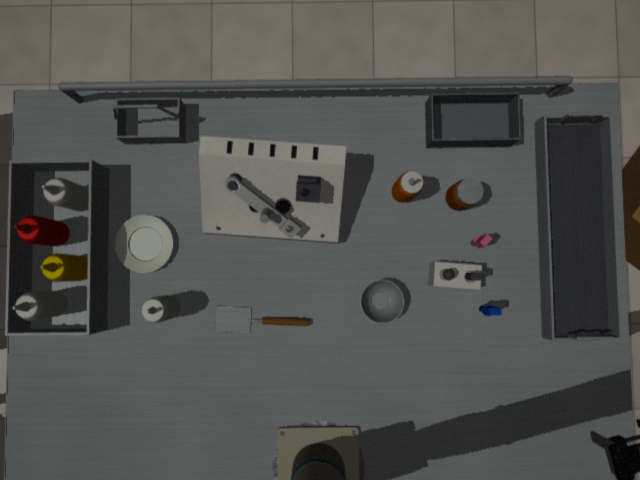

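The top view shows the console around (272,190), knuckle (309,188), pivot about (235,182), eye about (290,228), and block (458,274) with the flat handle at right (473,276) and ball peg at left (449,273). I'll enlarge these regions.

```bash
python3 - <<'E'
import cv2,numpy as np
t=cv2.imread("pics/top0.png"); s=cv2.imread("pics/scene0.png")
r=lambda im,x,y,w,h,k:cv2.resize(im[y:y+h,x:x+w],None,fx=k,fy=k,interpolation=cv2.INTER_CUBIC)
a=r(t,195,130,160,120,5); cv2.imwrite("pics/c1.png",a)
b=np.hstack([r(t,425,245,66,60,6),r(s,150,245,66,60,6)]); b2=r(s,300,225,200,60,3.96)
b2=cv2.resize(b2,(792,238)); cv2.imwrite("pics/c2.png",np.vstack([b,b2]))
E
```

```text
(no output)
```

View pics/c1.png

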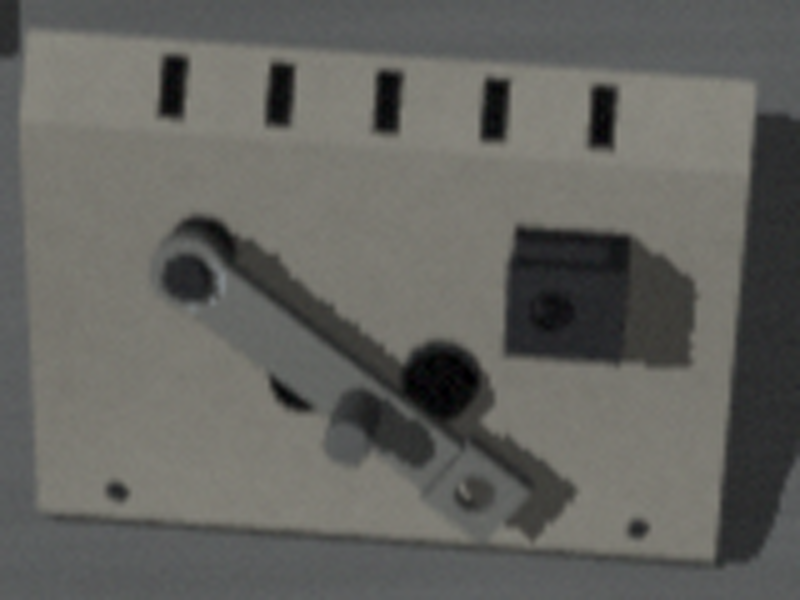

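View pics/c2.png

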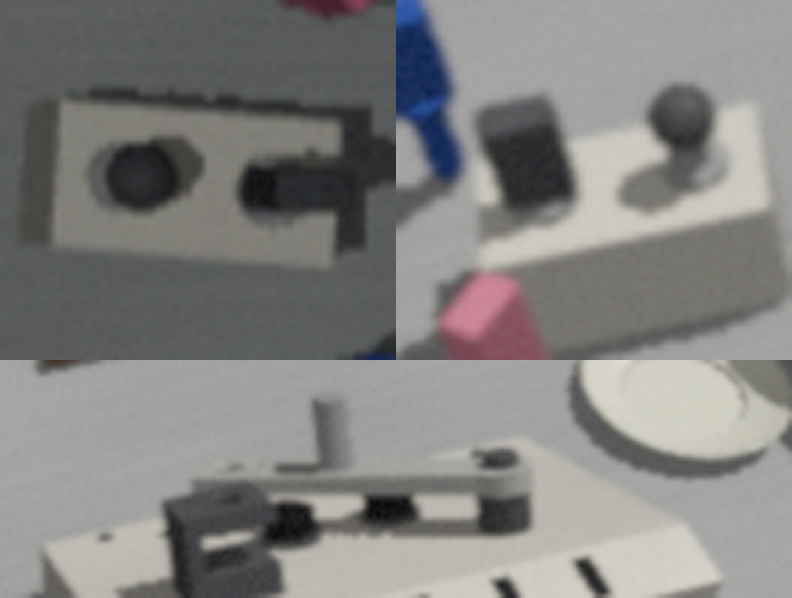

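The crops give the knuckle hole at (305.4,192.4), pivot bolt (232.6,185.4), eye (289.8,228.2), post top (264.2,219) and the console and block corners. The handle's thin side runs along world x, and its width runs along the block's length.

```bash
cat > h.py <<'E'
from rig import bot
import numpy as np
from scipy.optimize import least_squares
from scipy.spatial.transform import Rotation as R
C={n:bot.camera_info(n) for n in("scene","top")}
def proj(n,P):
    M=C[n]["camera_from_world"]; p=np.atleast_2d(P)@M[:3,:3].T+M[:3,3]; p=p@C[n]["intrinsics"].T
    return p[:,:2]/p[:,2:]
def W(q,P): return np.atleast_2d(P)@R.from_euler('z',q[2]).as_matrix().T+[q[0],q[1],0]
def crop(p,x,y,k): return np.array(p)/k+[x,y]
def ray(n,uv,z=None):
    M=C[n]["camera_from_world"];Rm=M[:3,:3];o=-Rm.T@M[:3,3]
    d=Rm.T@np.linalg.solve(C[n]["intrinsics"],[*uv,1]); return o,d/np.linalg.norm(d)
s3,c3=.5,np.sqrt(3)/2
n_c=np.array([-s3,0,c3]); u_c=np.array([c3,0,s3])
def face(u,v,h): # console frame: along slope from centre, along y, height off face
    return np.array([0,0,95.])+u*u_c+v*np.array([0,1,0])+h*n_c
E
cat > fit.py <<'E'
from h import *
sc=lambda x,y:(300+x/3.96,225+(y-360)/3.967)
obs=[("top",crop((38,512),195,130,5),'c',(-86.6,170,45)),("top",crop((716,562),195,130,5),'c',(-86.6,-170,45)),
("top",crop((22,125),195,130,5),'c',(86.6,170,145)),("top",crop((750,172),195,130,5),'c',(86.6,-170,145))]
f=lambda q:np.concatenate([proj(n,W(q,P))[0]-uv for n,uv,_,P in obs])
r=least_squares(f,[650,60,0]); q=r.x; print("console",q,r.fun.round(1))
# joint fit: console, knuckle (ku,kv), guard angle; pivot = knuckle + 170 in y
pv=lambda a,ku,kv,L,h:face(ku-L*np.sin(a),kv+170-L*np.cos(a),h)
ob2=[("top",crop((552,312),195,130,5),lambda p:face(p[3],p[4],56)),
("top",crop((474,491),195,130,5),lambda p:pv(p[5],p[3],p[4],170,39)),
("top",crop((188,277),195,130,5),lambda p:pv(p[5],p[3],p[4],0,44)),
("top",crop((346,445),195,130,5),lambda p:pv(p[5],p[3],p[4],100,85)),
("scene",sc(329,400),lambda p:pv(p[5],p[3],p[4],100,85)),
("scene",sc(497,457),lambda p:pv(p[5],p[3],p[4],0,44)),
("scene",sc(236,493),lambda p:face(p[3],p[4],56))]
def g(p): return np.concatenate([f(p[:3])]+[proj(n,W(p[:3],F(p)))[0]-uv for n,uv,F in ob2])
r=least_squares(g,[*q,0,-80,.6],loss='soft_l1'); p=r.x; print("all",p.round(3)); print(g(p).round(1))
np.save("p.npy",p)
for nm,P in [("mouth",face(p[3],p[4],56)),("pivot",pv(p[5],p[3],p[4],0,62)),("post",pv(p[5],p[3],p[4],100,62)),("post0",pv(0,p[3],p[4],100,62))]: print(nm,W(p[:3],P).round(1))
bo=[crop(c,425,245,6) for c in((62,100),(340,118),(332,268),(50,245))]
bc=[(30,57.5,60),(30,-57.5,60),(-30,-57.5,60),(-30,57.5,60)]
fb=lambda b:np.concatenate([proj("top",W(b,P))[0]-uv for uv,P in zip(bo,bc)])
r=least_squares(fb,[500,-350,0]); b=r.x; print("block",b,r.fun.round(1))
gp=W(b,(0,-31,90))[0]; print("grip",gp)
H=W(b,[(sx*9,-31+sy*15,114) for sx,sy in((1,1),(1,-1),(-1,-1),(-1,1))])
print("top crop",((proj("top",H)-[425,245])*6).round(),"scene crop",((proj("scene",H)-[150,245])*6+[396,0]).round())
print(ball:=((proj("scene",W(b,(0,31,86)))-[150,245])*6+[396,0]).round())
E
python3 fit.py
```

```text
console [ 6.67994900e+02  1.05186241e+02 -8.13867883e-02] [ 0.2  0.3  0.  -0.2 -0.5 -0.4  0.2  0.3]
all [ 6.68227e+02  1.05192e+02 -8.30000e-02  4.62760e+01 -8.27600e+01
  6.27000e-01]
[ 0.2  0.1 -0.  -0.2 -0.4 -0.6  0.3  0.3 -0.3 -0.1  0.   0.1 -1.3 -0.2
 -0.4 -0.6 -1.1 -1.6  0.  -0.5 -3.6  1.3]
mouth [[673.4  21.7 166.6]]
pivot [[684.5 191.4 171.8]]
post [[627.1 114.9 142.5]]
post0 [[676.2  91.7 171.8]]
block [ 4.81869478e+02 -3.48716640e+02 -8.58781304e-02] [-0.3 -0.2  0.1  0.4  0.  -0.2  0.2  0. ]
grip [ 479.21052712 -379.60239669   90.        ]
top crop [[278. 163.]
 [355. 168.]
 [352. 214.]
 [275. 209.]] scene crop [[541. 122.]
 [463. 138.]
 [461. 105.]
 [538.  89.]]
[[674. 126.]]
```

```bash
cat >> h.py <<'E'
p=np.load("p.npy"); Rz=R.from_euler('z',p[2]).as_matrix()
U,V,N=Rz@u_c,Rz@[0,1,0],Rz@n_c
pt=lambda u,v,h:W(p[:3],face(u,v,h))[0]
post=lambda a,h:pt(p[3]-100*np.sin(a),p[4]+170-100*np.cos(a),h)
def tool(y,z): x=np.cross(y,z); return np.c_[x,y,z]
def to(pos,Rt):
    s=bot.observe(); P,Rc=s["position"],s["tcp_rot"]
    print("t",round(s["time"],2),"pos",P.round(1),"F",s["ft_force"].round(1),"w",round(s["width"],1),"q",np.round(s["joint_pos"],2))
    print(" shift now-frame mm",(Rc.T@(pos-P)).round(1)," rotvec",R.from_matrix(Rc.T@Rt).as_rotvec().round(4)," shift new-frame",(Rt.T@(pos-P)).round(1))
E
python3 -c "
from h import *
a=p[5]; t=np.cos(a)*U-np.sin(a)*V
print(post(a,100)); to(post(a,110),tool(t,-N))"
```

```text
[608.19872048 116.45743387 175.39448339]
t 0.1 pos [ 153.6 -631.   204.7] F [-0.6  0.2 -0.5] w 94.1 q [ 1.27  0.63  0.04  1.52 -0.03  1.   -0.02]
 shift now-frame mm [ 613.7 -620.3   21.7]  rotvec [-0.316   0.4286 -0.6081]  shift new-frame [ 823.8 -196.6  211. ]
```

```bash
python3 -m jog '[[0.034,-0.0345,-0.02,0,0,0,0.3],[0.034,-0.0345,-0.02,0,0,0,0.3],[0.034,-0.0345,0,0,0,0,0.3],[0.034,-0.0345,0,0,0,0,0.3],[0.034,-0.0345,0,0,0,0,0.3],[0.034,-0.0345,0,0,0,0,0.3],[0.034,-0.0345,0,0,0,0,0.3],[0.034,-0.0345,0,0,0,0,0.3],[0.034,-0.0345,0,0,0,0,0.3],[0.034,-0.0345,0,0,0,0,0.3],[0.034,-0.0345,0,0,0,0,0.3],[0.034,-0.0345,0,0,0,0,0.3],[0.034,-0.0345,0,0,0,0,0.3],[0.034,-0.0345,0,0,0,0,0.3],[0.034,-0.0345,0,0,0,0,0.3],[0.034,-0.0345,0,0,0,0,0.3],[0.034,-0.0345,0,0,0,0,0.3],[0.034,-0.0345,0,0,0,0,0.3]]' 20
python3 -m jog '[[0,0,0,-0.0632,0.0857,-0.1216,0.3],[0,0,0,-0.0632,0.0857,-0.1216,0.3],[0,0,0,-0.0632,0.0857,-0.1216,0.3],[0,0,0,-0.0632,0.0857,-0.1216,0.3],[0,0,0,-0.0632,0.0857,-0.1216,0.3],[0,0,0,0,0,0,0.3]]'
python3 -c "
from h import *
a=p[5]; t=np.cos(a)*U-np.sin(a)*V
to(post(a,100),tool(t,-N));to(post(a,45),tool(t,-N))
import cv2
a=[bot.grab_frame(n) for n in('top','scene')]
cv2.imwrite('pics/hov.png',np.hstack([cv2.resize(i,None,fx=4,fy=4,interpolation=2)for i in(a[0][150:270,210:310],a[1][200:320,320:420])]))"
```

```text
time: 2.35
position: [601.9, 117.8, 245.1]
tcp_rot: [[0.972, 0.236, -0.001], [0.236, -0.972, -0.0], [-0.001, 0.0, -1.0]]
ft_force: [-0.1, -0.4, -0.8]
width: 66.1
gripper_force: 0.0
time: 3.1
position: [598.8, 116.1, 244.1]
tcp_rot: [[0.574, 0.652, 0.495], [0.766, -0.641, -0.044], [0.288, 0.405, -0.868]]
ft_force: [-0.1, -0.5, -0.1]
width: 66.1
gripper_force: 0.0
t 3.1 pos [598.8 116.1 244.1] F [-0.1 -0.5 -0.1] w 66.1 q [-0.44  0.34  0.08  2.1   0.73  0.29 -1.73]
 shift now-frame mm [-14.1 -21.9  64.2]  rotvec [-0.0007  0.0048  0.0025]  shift new-frame [-14.5 -21.9  64.2]
t 3.1 pos [598.8 116.1 244.1] F [-0.1 -0.5 -0.1] w 66.1 q [-0.44  0.34  0.08  2.1   0.73  0.29 -1.73]
 shift now-frame mm [-13.8 -21.8 119.2]  rotvec [-0.0007  0.0048  0.0025]  shift new-frame [-14.5 -21.9 119.2]
```

View pics/hov.png

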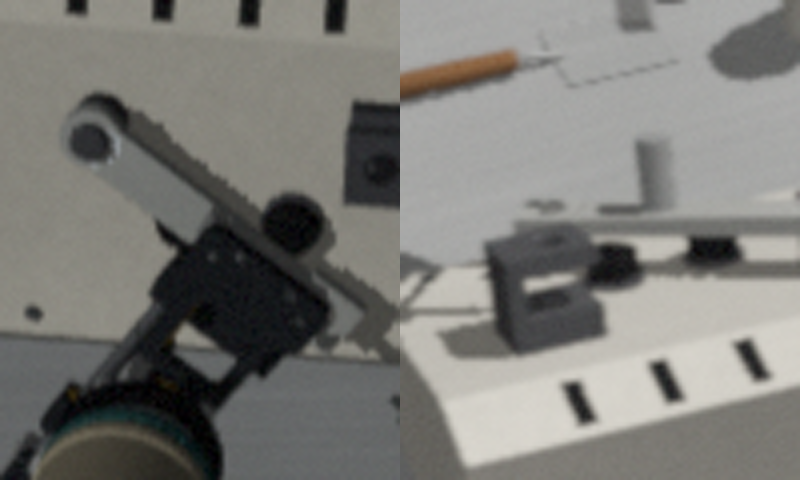

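The gripper hovers above the post (post top at about (655,140) in the right-hand crop, bar unmoved). I'll shift sideways, then descend.

```bash
python3 -m jog '[[-0.007,-0.011,0.025,0,0.0024,0.0012,0.3],[-0.007,-0.011,0.025,0,0.0024,0.0012,0.3],[0,0,0.02,0,0,0,0.3],[0,0,0.02,0,0,0,0.3],[0,0,0.014,0,0,0,0.3],[0,0,0.013,0,0,0,0.3],[0,0,0,0,0,0,0.3]]'
python3 -c "
from h import *
a=p[5]; t=np.cos(a)*U-np.sin(a)*V
to(post(a,45),tool(t,-N))"
```

```text
time: 4.08
position: [639.0, 112.4, 139.0]
tcp_rot: [[0.577, 0.646, 0.5], [0.762, -0.646, -0.046], [0.293, 0.407, -0.865]]
ft_force: [0.4, -0.1, 0.2]
width: 65.8
gripper_force: 0.0
t 4.08 pos [639.  112.4 139. ] F [ 0.4 -0.1  0.2] w 65.8 q [-0.28  0.57 -0.08  2.12  1.7   0.25 -2.69]
 shift now-frame mm [-3.9 -7.9  8. ]  rotvec [ 0.0044  0.002  -0.0039]  shift new-frame [-3.9 -7.9  8. ]
```

```bash
python3 -m jog '[[-0.002,-0.004,0.004,0,0,0,0.3],[-0.002,-0.004,0.004,0,0,0,0.3],[0,0,0,0,0,0,0.3],[0,0,0,0,0,0,1],[0,0,0,0,0,0,1],[0,0,0,0,0,0,1],[0,0,0,0,0,0,1],[0,0,0,0,0,0,1]]' 20
python3 -c "
from h import *
a=p[5]; t=np.cos(a)*U-np.sin(a)*V
to(post(a,45),tool(t,-N))"
```

```text
time: 5.08
position: [633.3, 114.9, 128.0]
tcp_rot: [[0.574, 0.649, 0.499], [0.765, -0.643, -0.044], [0.292, 0.407, -0.865]]
ft_force: [-0.3, -0.0, 0.2]
width: 21.5
gripper_force: 20.0
t 5.08 pos [633.3 114.9 128. ] F [-0.3 -0.   0.2] w 21.5 q [-0.26  0.59 -0.12  2.14  1.8   0.29 -2.8 ]
 shift now-frame mm [0.7 1.9 1.4]  rotvec [ 0.0029  0.0017 -0.0004]  shift new-frame [0.7 1.9 1.4]
```

```bash
python3 -m jog '[[0.0003,0.0078,0,0,0,-0.0784,1],[0.0003,0.0078,0,0,0,-0.0784,1],[0.0003,0.0078,0,0,0,-0.0784,1],[0.0003,0.0078,0,0,0,-0.0784,1]]'
python3 -m jog '[[0.0003,0.0078,0,0,0,-0.0784,1],[0.0003,0.0078,0,0,0,-0.0784,1],[0.0003,0.0078,0,0,0,-0.0784,1],[0.0003,0.0078,0,0,0,-0.0784,1],[0,0,0,0,0,0,1]]'
python3 -c "
from h import *
to(post(0,45),tool(U,-N))"
```

```text
time: 5.58
position: [654.6, 99.4, 141.0]
tcp_rot: [[0.344, 0.797, 0.497], [0.927, -0.373, -0.043], [0.151, 0.475, -0.867]]
ft_force: [-2.8, 0.9, -1.1]
width: 21.8
gripper_force: 20.0
time: 6.2
position: [681.8, 91.4, 157.0]
tcp_rot: [[0.086, 0.863, 0.499], [0.996, -0.073, -0.045], [-0.002, 0.501, -0.866]]
ft_force: [-1.5, -0.2, 0.6]
width: 21.8
gripper_force: 20.0
t 6.2 pos [681.8  91.4 157. ] F [-1.5 -0.2  0.6] w 21.8 q [-0.16  0.58 -0.17  2.01  1.35  0.28 -1.63]
 shift now-frame mm [-0.1  2.6  1.4]  rotvec [ 0.0008  0.0034 -0.0019]  shift new-frame [-0.2  2.6  1.4]
```

```bash
python3 -m jog '[[0,0.0025,0,0,0,0,1],[0,0,0,0,0,0,1],[0,0,0,0,0,0,1]]'
python3 -c "
from h import *
to(post(0,45),tool(U,-N))"
python3 -m jog '[[0,0,0,0,0,0,0.3],[0,0,0,0,0,0,0.3],[0,0,0,0,0,0,0.3],[0,0,-0.02,0,0,0,0.3],[0,0,-0.04,0,0,0,0.3],[0,0,-0.05,0,0,0,0.3],[0,0,-0.05,0,0,0,0.3],[0,-0.05,-0.03,0,0,0,0.3],[0,-0.05,0,0,0,0,0.3],[0,-0.05,0,0,0,0,0.3],[0,0,0,0,0,0,0.3]]'
python3 -c "
from h import *
import cv2
to(post(0,200),tool(U,-N))
a=[bot.grab_frame(n) for n in('top','scene')]
cv2.imwrite('pics/bar.png',np.hstack([cv2.resize(i,None,fx=4,fy=4,interpolation=2)for i in(a[0][150:270,225:325],a[1][200:320,340:440])]))
f=lambda P,n,o:((proj(n,P)-o)*4).round()
for n,o,d in(('top',[225,150],0),('scene',[340,200],400)):
  print(n,f([post(0,85),post(0.03,85),post(-.03,85),pt(p[3],p[4],56)],n,o)+[d,0])"
```

```text
time: 6.58
position: [682.3, 91.4, 157.3]
tcp_rot: [[0.085, 0.864, 0.497], [0.996, -0.072, -0.045], [-0.003, 0.499, -0.867]]
ft_force: [-6.9, -0.1, 0.9]
width: 21.4
gripper_force: 20.0
t 6.58 pos [682.3  91.4 157.3] F [-6.9 -0.1  0.9] w 21.4 q [-0.15  0.58 -0.17  2.    1.33  0.28 -1.61]
 shift now-frame mm [-0.1  2.   1.4]  rotvec [-0.0015  0.004  -0.0007]  shift new-frame [-0.2  2.   1.4]
time: 7.95
position: [458.8, 110.3, 247.5]
tcp_rot: [[0.081, 0.864, 0.497], [0.997, -0.068, -0.045], [-0.006, 0.499, -0.867]]
ft_force: [0.8, 0.3, 0.1]
width: 65.8
gripper_force: 0.0
t 7.95 pos [458.8 110.3 247.5] F [0.8 0.3 0.1] w 65.8 q [-0.17  0.17 -0.41  2.39  1.16  0.41 -1.69]
 shift now-frame mm [ -1.  151.2  36.5]  rotvec [-0.0012  0.0042  0.0039]  shift new-frame [ -0.6 151.2  36.7]
top [[191. 178.]
 [191. 184.]
 [191. 173.]
 [320. 169.]]
scene [[575. 165.]
 [573. 163.]
 [577. 166.]
 [464. 239.]]
```

View pics/bar.png

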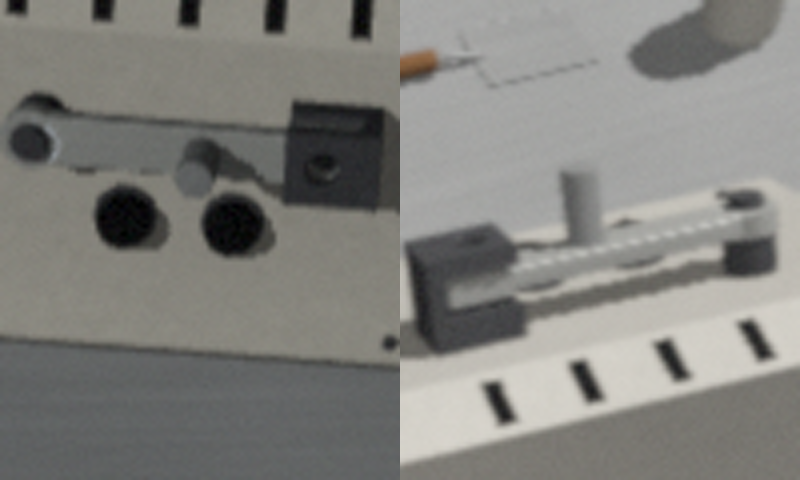

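The bar lies across both knobs with its eye inside the knuckle (hole at (322,168), only the expected ~3 mm sliver of bar showing); the post top is at (194,179) against a predicted (191,178). Next is the pin.

```bash
cat >> h.py <<'E'
by=np.array([np.cos(-.0859),np.sin(-.0859),0]); Rp=tool(by,np.array([0,0,-1.])); pin=np.array([479.2,-379.6,0])
E
python3 -c "
from h import *
to(pin+[0,0,160],Rp)"
```

```text
t 8.05 pos [462.7 111.3 249.5] F [0.7 0.7 0.6] w 65.6 q [-0.17  0.17 -0.41  2.38  1.16  0.41 -1.69]
 shift now-frame mm [-487.6    4.1  107.3]  rotvec [0.5264 0.0017 0.0027]  shift new-frame [-487.6   58.5   89.5]
```

```bash
python3 -m jog '[[0,0,0,0.1755,0.0006,0.0009,0.3],[0,0,0,0.1755,0.0006,0.0009,0.3],[0,0,0,0.1755,0.0006,0.0009,0.3],[-0.04,0.005,0,0,0,0,0.3],[-0.04,0.005,0,0,0,0,0.3],[-0.04,0.005,0,0,0,0,0.3],[-0.04,0.005,0,0,0,0,0.3],[-0.04,0.005,0,0,0,0,0.3],[-0.04,0.005,0,0,0,0,0.3],[-0.04,0.005,0,0,0,0,0.3],[-0.04,0.005,0,0,0,0,0.3],[-0.04,0.005,0.01,0,0,0,0.3],[-0.04,0.005,0.02,0,0,0,0.3],[-0.04,0.004,0.02,0,0,0,0.3],[-0.04,0.004,0.02,0,0,0,0.3],[0,0,0,0,0,0,0.3]]'
python3 -c "
from h import *
import cv2
to(pin+[0,0,160],Rp);to(pin+[0,0,74],Rp)
a=[bot.grab_frame(n) for n in('top','scene')]
cv2.imwrite('pics/pin.png',np.hstack([cv2.resize(i,None,fx=5,fy=5,interpolation=2)for i in(a[0][220:320,420:500],a[1][200:300,140:220])]))"
```

```text
time: 10.05
position: [483.5, -396.7, 210.3]
tcp_rot: [[0.121, 0.972, 0.201], [0.992, -0.109, -0.066], [-0.042, 0.208, -0.977]]
ft_force: [-0.7, 0.2, 0.7]
width: 65.9
gripper_force: 0.0
t 10.05 pos [ 483.5 -396.7  210.3] F [-0.7  0.2  0.7] w 65.9 q [ 0.98  0.52 -0.43  1.79  0.23  0.68  0.33]
 shift now-frame mm [ 18.6 -16.5  47.1]  rotvec [ 0.2084  0.0452 -0.0305]  shift new-frame [16.7 -5.8 50.3]
t 10.05 pos [ 483.5 -396.7  210.3] F [-0.7  0.2  0.7] w 65.9 q [ 0.98  0.52 -0.43  1.79  0.23  0.68  0.33]
 shift now-frame mm [ 22.1 -34.4 131.2]  rotvec [ 0.2084  0.0452 -0.0305]  shift new-frame [ 16.7  -5.8 136.3]
```

View pics/pin.png

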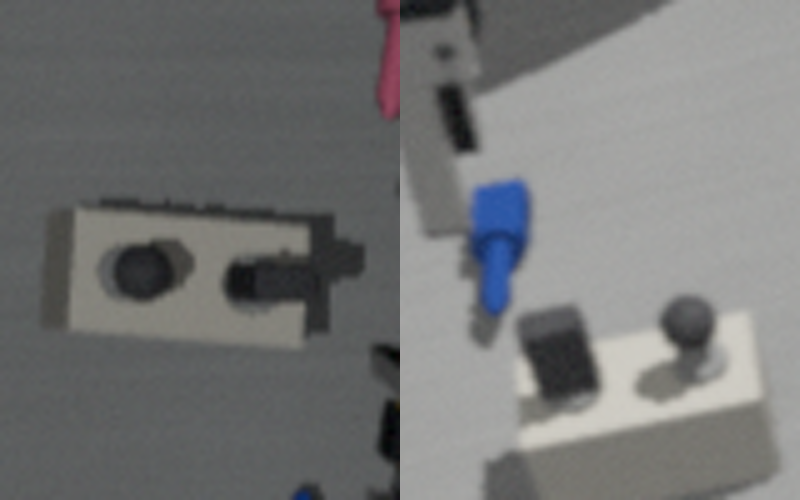

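The pin is undisturbed and the gripper is clear of it, but the tool isn't yet vertical. I'll finish the turn.

```bash
python3 -m jog '[[0,0,0,0.104,0.0226,-0.015,0.3],[0,0,0,0.104,0.0226,-0.015,0.3],[0.008,-0.003,0.02,0,0,0,0.3],[0.008,-0.003,0.03,0,0,0,0.3],[0,0,0,0,0,0,0.3]]'
python3 -c "
from h import *
to(pin+[0,0,74],Rp)
print(proj('top',pin+[0,0,114]),proj('scene',pin+[0,0,114]))"
```

```text
time: 10.78
position: [479.5, -372.6, 161.0]
tcp_rot: [[0.076, 0.997, -0.002], [0.997, -0.076, 0.002], [0.002, -0.002, -1.0]]
ft_force: [-0.0, 0.4, -0.7]
width: 66.1
gripper_force: 0.0
t 10.78 pos [ 479.5 -372.6  161. ] F [-0.   0.4 -0.7] w 66.1 q [ 0.85  0.64 -0.38  1.68  0.29  0.88  0.27]
 shift now-frame mm [-7.2  0.3 87. ]  rotvec [-0.0017 -0.0022  0.0097]  shift new-frame [-7.   0.3 87. ]
[[477.53107954 276.4144872 ]] [[167.48616658 263.90379834]]
```

```bash
python3 -m jog '[[-0.007,0,0.02,0,0,0.0097,0.3],[0,0,0.025,0,0,0,0.3],[0,0,0.025,0,0,0,0.3],[0,0,0.017,0,0,0,0.3],[0,0,0,0,0,0,0.3],[0,0,0,0,0,0,0.3]]'
python3 -m jog '[[0,0,0,0,0,0,1],[0,0,0,0,0,0,1],[0,0,0,0,0,0,1],[0,0,0,0,0,0,1],[0,0,0,0,0,0,1]]' 45
python3 -c "
from h import *
to(pin+[0,0,74],Rp)"
```

```text
time: 11.52
position: [480.1, -382.5, 75.5]
tcp_rot: [[0.089, 0.996, 0.002], [0.996, -0.089, -0.001], [-0.001, 0.002, -1.0]]
ft_force: [0.5, -0.1, -0.2]
width: 65.9
gripper_force: 0.0
time: 12.15
position: [479.2, -381.9, 74.6]
tcp_rot: [[0.089, 0.996, 0.0], [0.996, -0.089, -0.0], [-0.0, 0.0, -1.0]]
ft_force: [-2.3, 0.6, 1.1]
width: 19.7
gripper_force: 0.8
t 12.15 pos [ 479.2 -381.9   74.6] F [-2.3  0.6  1.1] w 19.7 q [ 0.83  0.76 -0.33  1.73  0.35  0.71  0.23]
 shift now-frame mm [ 2.3 -0.2  0.6]  rotvec [ 0.0001  0.0001 -0.0029]  shift new-frame [ 2.3 -0.2  0.6]
```

```bash
python3 -m jog '[[0,0,0,0,0,0,1],[0,0,0,0,0,0,1],[0,0,-0.02,0,0,0,1],[0,0,-0.03,0,0,0,1],[0,0,-0.04,0,0,0,1],[0,0,-0.04,0,0,0,1],[0,0,-0.03,0,0,0,1],[0,0,-0.01,0,0,0,1],[0,0,0,0,0,0,1]]'
python3 -c "
from h import *
from h import *
M=pt(p[3],p[4],56); Rk=tool(U,-N)
to(M+N*(100-14.6)-2.3*Rk[:,0],Rk)"
```

```text
time: 13.28
position: [479.2, -381.8, 244.2]
tcp_rot: [[0.089, 0.996, 0.0], [0.996, -0.089, -0.0], [-0.0, 0.0, -1.0]]
ft_force: [-0.1, -0.9, -1.8]
width: 17.9
gripper_force: 44.9
t 13.28 pos [ 479.2 -381.8  244.2] F [-0.1 -0.9 -1.8] w 17.9 q [ 0.88  0.56 -0.41  1.57  0.24  1.06  0.32]
 shift now-frame mm [416.6 115.    3.6]  rotvec [-0.5233  0.0018 -0.0061]  shift new-frame [415.9 100.   62. ]
```

```bash
python3 -m jog '[[0.035,0.006,0,0,0,0,1],[0.035,0.006,0,0,0,0,1],[0.035,0.006,0,0,0,0,1],[0.035,0.006,0,0,0,0,1],[0.035,0.006,0,0,0,0,1],[0.035,0.006,0,0,0,0,1],[0.035,0.006,0,0,0,0,1],[0.035,0.006,0,0,0,0,1],[0.035,0.006,0,0,0,0,1],[0.035,0.006,0,0,0,0,1],[0.035,0.006,0,0,0,0,1],[0.03,0.004,0,0,0,0,1],[0,0,0,-0.09,0,0,1],[0,0,0,-0.09,0,0,1],[0,0,0,-0.09,0,0,1],[0,0,0,-0.09,0,0,1],[0,0,0,-0.09,0,0,1],[0,0,0,-0.07,0,0,1],[0,0,0,0,0,0,1]]'
python3 -c "
from h import *
M=pt(p[3],p[4],56); Rk=tool(U,-N)
to(M+N*(100-14.6)-2.3*Rk[:,0],Rk);print(M)"
```

```text
time: 15.65
position: [582.7, 25.4, 241.9]
tcp_rot: [[0.086, 0.867, 0.49], [0.996, -0.074, -0.045], [-0.003, 0.492, -0.87]]
ft_force: [0.7, 0.4, -2.1]
width: 17.9
gripper_force: 45.0
t 15.65 pos [582.7  25.4 241.9] F [ 0.7  0.4 -2.1] w 17.9 q [-0.09  0.3  -0.11  2.18  0.8   0.23 -1.01]
 shift now-frame mm [ 1.7 41.1 24.8]  rotvec [-0.009   0.0045 -0.002 ]  shift new-frame [ 1.5 40.9 25.1]
[673.43651015  21.71882452 166.63541086]
```

```bash
python3 -m jog '[[0.0004,0.01,0.006,-0.002,0.001,0,1],[0.0004,0.01,0.006,-0.002,0.001,0,1],[0.0004,0.01,0.006,-0.002,0.001,0,1],[0.0004,0.01,0.006,-0.002,0.001,0,1],[0,0,0,0,0,0,1],[0,0,0,0,0,0,1]]'
python3 -c "
from h import *
import cv2
M=pt(p[3],p[4],56); Rk=tool(U,-N)
to(M+N*(60-14.6)-2.3*Rk[:,0],Rk)
s=bot.observe();P=s['position'];Q=s['tcp_rot']
a=[bot.grab_frame(n) for n in('top','scene')]
cv2.imwrite('pics/ins.png',np.hstack([cv2.resize(i,None,fx=5,fy=5,interpolation=2)for i in(a[0][140:240,265:345],a[1][200:300,310:390])]))
for n,o,d in(('top',[265,140],0),('scene',[310,200],400)):
  print(n,((proj(n,[M,P+Q@[2.3,0,14.6],P+Q@[2.3,0,68.6]])-o)*5).round()+[d,0])"
```

```text
time: 16.4
position: [632.2, 22.5, 243.6]
tcp_rot: [[0.087, 0.86, 0.502], [0.996, -0.077, -0.041], [0.003, 0.504, -0.864]]
ft_force: [-0.2, 0.3, -2.0]
width: 17.5
gripper_force: 45.0
t 16.4 pos [632.2  22.5 243.6] F [-0.2  0.3 -2. ] w 17.5 q [-0.03  0.36 -0.16  2.08  0.76  0.26 -0.95]
 shift now-frame mm [ 0.2 -3.  41.8]  rotvec [ 0.0044 -0.0004 -0.0054]  shift new-frame [ 0.3 -2.8 41.8]
top [[200. 262.]
 [191. 314.]
 [199. 269.]]
scene [[630. 299.]
 [611. 146.]
 [626. 262.]]
```

View pics/ins.png

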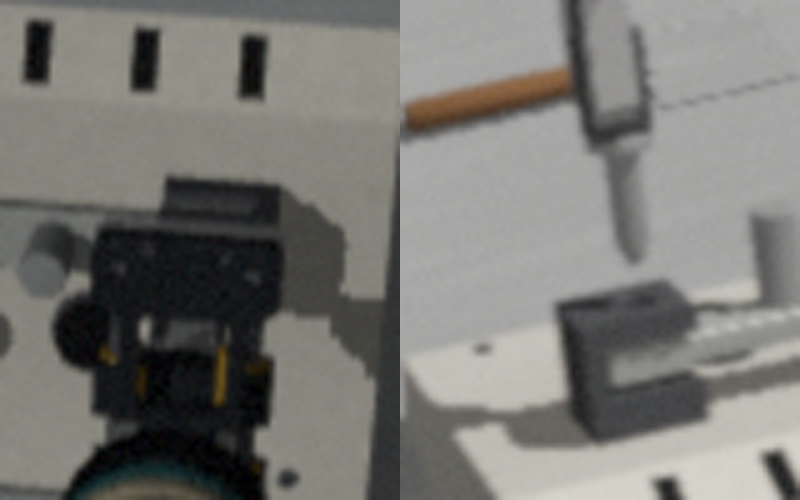

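The scene view shows the nose at (634,263) and the knuckle hole at about (637,297). Both sit about the same small offset from prediction, so they're in line. Lowering.

```bash
python3 -m jog '[[0,-0.0015,0.01,0.002,0,-0.003,1],[0,-0.0013,0.01,0.002,0,-0.002,1],[0,0,0.01,0,0,0,1],[0,0,0.01,0,0,0,1],[0,0,0,0,0,0,1],[0,0,0,0,0,0,1]]'
python3 -c "
from h import *
M=pt(p[3],p[4],56); Rk=tool(U,-N)
to(M+N*(30-14.6)-2.3*Rk[:,0],Rk)"
```

```text
time: 17.25
position: [649.4, 20.9, 207.6]
tcp_rot: [[0.083, 0.863, 0.498], [0.997, -0.072, -0.041], [0.0, 0.5, -0.866]]
ft_force: [-0.6, -0.7, -3.0]
width: 18.1
gripper_force: 45.0
t 17.25 pos [649.4  20.9 207.6] F [-0.6 -0.7 -3. ] w 18.1 q [ 0.02  0.45 -0.22  2.07  1.06  0.24 -1.23]
 shift now-frame mm [ 0.5  0.2 32.1]  rotvec [ 0.      0.0002 -0.0004]  shift new-frame [ 0.5  0.2 32.1]
```

Nose about 8 mm above the mouth and lined up. I'll go in gently.

```bash
python3 -m jog '[[0.0003,0,0.004,0,0,0,1],[0,0,0.004,0,0,0,1],[0,0,0.004,0,0,0,1],[0,0,0.004,0,0,0,1],[0,0,0.003,0,0,0,1],[0,0,0,0,0,0,1]]'
python3 -c "
from h import *
M=pt(p[3],p[4],56); Rk=tool(U,-N)
to(M+N*(30-14.6)-2.3*Rk[:,0],Rk); print(Rk.T@bot.observe()['ft_force'])"
```

```text
time: 18.0
position: [659.2, 20.2, 190.5]
tcp_rot: [[0.083, 0.863, 0.498], [0.997, -0.072, -0.041], [0.0, 0.5, -0.866]]
ft_force: [-1.6, -2.0, -6.0]
width: 17.8
gripper_force: 45.0
t 18.0 pos [659.2  20.2 190.5] F [-1.6 -2.  -6. ] w 17.8 q [ 0.03  0.49 -0.24  2.06  1.21  0.24 -1.37]
 shift now-frame mm [ 0.4  0.2 12.3]  rotvec [-0.0004  0.0003 -0.0006]  shift new-frame [ 0.4  0.2 12.3]
[-2.14099894 -4.24238535  4.46271418]
```

```bash
python3 -m jog '[[-0.0007,-0.0007,0.004,0,0,0,1],[0,0,0.004,0,0,0,1],[0,0,0.004,0,0,0,1],[0,0,0,0,0,0,1]]'
python3 -c "
from h import *
M=pt(p[3],p[4],56); Rk=tool(U,-N)
to(M+N*(0-14.6)-2.3*Rk[:,0],Rk); print(Rk.T@bot.observe()['ft_force'])"
```

```text
time: 18.5
position: [665.1, 19.7, 180.2]
tcp_rot: [[0.082, 0.863, 0.499], [0.997, -0.072, -0.04], [0.001, 0.501, -0.866]]
ft_force: [-1.7, -2.0, -5.4]
width: 17.5
gripper_force: 45.0
t 18.5 pos [665.1  19.7 180.2] F [-1.7 -2.  -5.4] w 17.5 q [ 0.04  0.51 -0.25  2.06  1.3   0.24 -1.46]
 shift now-frame mm [ 0.4  0.2 30.4]  rotvec [ 0.0006 -0.0008 -0.0003]  shift new-frame [ 0.4  0.3 30.4]
[-2.14484012 -4.01962665  3.85699777]
```

```bash
python3 -m jog '[[-0.0005,-0.0005,0.004,0,0,0,1],[0,0,0.004,0,0,0,1],[0,0,0.004,0,0,0,1],[0,0,0.004,0,0,0,1],[0,0,0,0,0,0,1]]'
python3 -c "
from h import *
M=pt(p[3],p[4],56); Rk=tool(U,-N)
to(M+N*(0-14.6)-2.3*Rk[:,0],Rk); print(Rk.T@bot.observe()['ft_force'])"
```

```text
time: 19.12
position: [670.1, 21.2, 171.8]
tcp_rot: [[0.079, 0.86, 0.504], [0.997, -0.069, -0.038], [0.002, 0.505, -0.863]]
ft_force: [-44.5, -1.6, 49.7]
width: 18.0
gripper_force: 58.6
t 19.12 pos [670.1  21.2 171.8] F [-44.5  -1.6  49.7] w 18.0 q [ 0.05  0.53 -0.26  2.06  1.41  0.24 -1.56]
 shift now-frame mm [-1.5  0.1 20.7]  rotvec [ 0.006  -0.0035  0.002 ]  shift new-frame [-1.5  0.2 20.7]
[ -5.22087995 -13.47310772 -65.12291037]
```

Blocked at about 33 mm depth, so I'll back off to take off the load and look.

```bash
python3 -m jog '[[0,0,-0.004,0,0,0,1],[0,0,-0.004,0,0,0,1],[0,0,0,0,0,0,1]]'
python3 -c "
from h import *
import cv2
M=pt(p[3],p[4],56); Rk=tool(U,-N)
to(M+N*(0-14.6)-2.3*Rk[:,0],Rk); print(Rk.T@bot.observe()['ft_force'])
s=bot.observe();P=s['position'];Q=s['tcp_rot']
a=[bot.grab_frame(n) for n in('top','scene')]
cv2.imwrite('pics/jam.png',np.hstack([cv2.resize(i,None,fx=5,fy=5,interpolation=2)for i in(a[0][140:240,225:305],a[1][200:300,310:390])]))
print(((proj('scene',[M,P+Q@[2.3,0,14.6],post(0,85)])-[310,200])*5).round()+[400,0])
print(((proj('top',[M,post(.04,85),post(0,85)])-[225,140])*5).round())
"
```

```text
time: 19.5
position: [669.2, 20.3, 174.0]
tcp_rot: [[0.081, 0.862, 0.5], [0.997, -0.071, -0.038], [0.003, 0.502, -0.865]]
ft_force: [-2.6, 0.2, -2.8]
width: 17.7
gripper_force: 56.1
t 19.5 pos [669.2  20.3 174. ] F [-2.6  0.2 -2.8] w 17.7 q [ 0.06  0.53 -0.27  2.05  1.37  0.25 -1.52]
 shift now-frame mm [-0.6 -0.2 23. ]  rotvec [ 0.0022 -0.0033  0.0001]  shift new-frame [-0.6 -0.1 23. ]
[-0.01166624 -3.64574539  1.17594963]
[[630. 299.]
 [633. 312.]
 [768. 206.]]
[[400. 262.]
 [238. 281.]
 [239. 273.]]
```

View pics/jam.png

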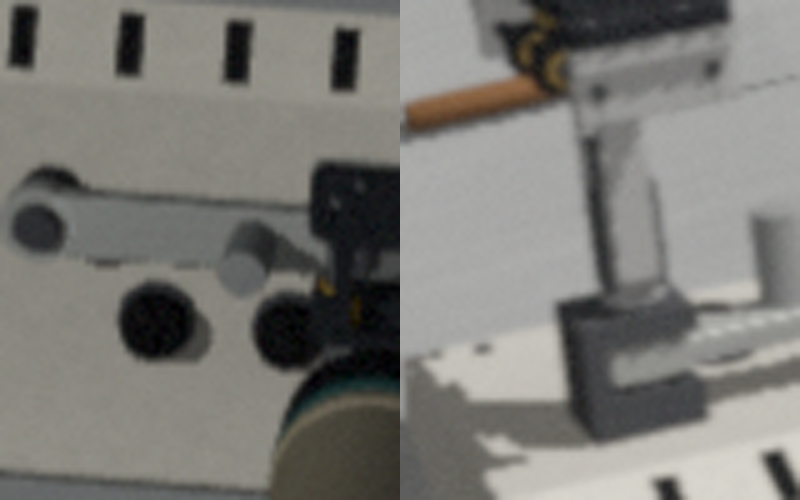

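The TCP is about 8 mm above the mouth. My earlier offset had its sign reversed, so the "block" was the collar landing on the knuckle and the fingers sliding down to it. I'll press lightly, release and retreat along the pin axis.

```bash
python3 -m jog '[[0,0,0.0015,0,0,0,1],[0,0,0.001,0,0,0,1],[0,0,0,0,0,0,1]]' 20
python3 -m jog '[[0,0,0,0,0,0,0.5],[0,0,0,0,0,0,0.4],[0,0,0,0,0,0,0.4],[0,0,-0.02,0,0,0,0.4],[0,0,-0.04,0,0,0,0.4],[0,0,-0.05,0,0,0,0.4],[0,0,-0.04,0,0,0,0.4],[0,-0.05,-0.02,0,0,0,0.4],[0,-0.05,0,0,0,0,0.4],[0,-0.04,0,0,0,0,0.4],[0,0,0,0,0,0,0.4],[0,0,0,0,0,0,0.4]]'
python3 -c "
from h import *
import cv2
a=[bot.grab_frame(n) for n in('top','scene')]
cv2.imwrite('pics/end.png',np.hstack([cv2.resize(i,None,fx=5,fy=5,interpolation=2)for i in(a[0][140:240,245:325],a[1][200:300,310:390])]))
for n,o,d in(('top',[245,140],0),('scene',[310,200],400)):
  print(((proj(n,[pt(p[3],p[4],56+k) for k in(0,6,54)]+[post(0,85)])-o)*5).round()+[d,0])
"
```

```text
time: 19.98
position: [670.0, 19.5, 172.1]
tcp_rot: [[0.082, 0.862, 0.5], [0.997, -0.071, -0.04], [0.001, 0.502, -0.865]]
ft_force: [-6.2, -0.1, 5.1]
width: 18.0
gripper_force: 31.3
time: 21.48
position: [467.4, 35.9, 250.2]
tcp_rot: [[0.082, 0.862, 0.501], [0.997, -0.072, -0.041], [0.001, 0.502, -0.865]]
ft_force: [1.4, 0.6, 0.4]
width: 56.4
gripper_force: 0.0
[[300. 262.]
 [300. 266.]
 [293. 305.]
 [139. 273.]]
[[630. 299.]
 [628. 286.]
 [615. 185.]
 [768. 206.]]
```

View pics/end.png

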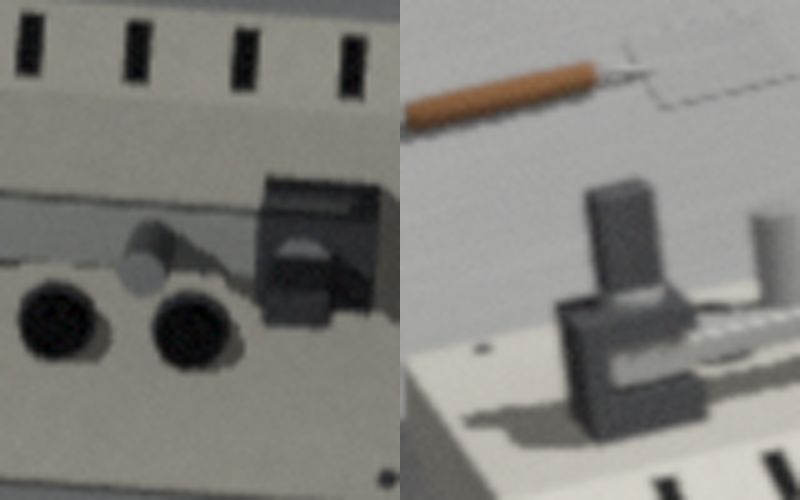

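The pin stands home: its handle top is at (620,185) against a predicted (615,185), the collar is on the knuckle, the post is at (142,272) against (139,273), and the gripper is clear.

```bash
python3 -c "
from rig import bot
print(bot.finish_job())"
```

```text
the job is handed in; nothing more can be done
None
```

The job is handed in at about 21.6 s of the 64 s: the guard bar is across the knobs, the locking pin is through the knuckle with its collar home, and the gripper is clear; the last images agree, but no verdict came back.

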